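Stand the fallen sprue bases back up

ROBOT

A 7-joint arm with a two-finger parallel gripper is mounted at the origin on the work surface. World frame = base frame: x ahead of the robot, y to its left, z up, the work surface at z = 0. Lengths are in m, angles in rad, forces in N, time in s.
With the tool pointing down it reaches from about 0.4 to 0.85 m from the base axis. Payload 4.5 kg.
Tool frame: the origin (TCP) lies midway between the tips of the shut fingers; the grasp point (between the pads) lies 19 mm behind it; z points along the fingers, y is the line along which they close (so a half turn about z gives the same grasp; the last joint's range is limited). The gripper opens to 88 mm and grips with 3 to 60 N. Pads are 18 mm wide; open, the fingers measure 123 mm over their backs; the gripper's body (75 mm by 187 mm) begins 45 mm behind the grasp point.
Start: joints at [-1.122, 0.689, -0.195, 1.565, 0.157, 0.902, -0.215], TCP at [0.252, 0.572, 0.203] pointing down, gripper open.
Joint ranges: [-3.01, 3.01], [-0.46, 2.08], [-1.47, 1.51], [0.13, 2.56], [-1, 4.14], [0.04, 2.09], [-2.66, 2.66]. Speed limits (rad/s): [2.57, 2.57, 3.14, 3.14, 3.14, 3.14, 3.14].

INTERFACE

Orientations are given as a unit quaternion [x, y, z, w].
In Python, from plant import r gives the robot as it stands. The module is installed in compiled form; this text tells all that it offers.
- The arm moves only by the tool step_arm, never from a script. Its argument "series" is a list of rows, each a list of 7 numbers: the shift along the world's x, y, z in mm, then the turn, a rotation vector about the world's x, y, z in rad, then the closure, from 0 (fully open) to 1 (shut). A call has 1 to 20 rows; each row shifts and turns the commanded pose from where the row before left it; what a row does not reach is not made up. A row lasts 1/10 s, in which the tool goes at most 50 mm and 8.59 degrees, less where a joint would pass 70% of its speed; a pose out of reach is approached as far as the arm can. A call is refused whole if a number of a shift passes 50 or a number of a turn 0.15, either way. A call with a gripper value outside its range is refused whole. The fingers move at their own pace and stop on an object; "force" is the grip in N (left out, the last holds). Time passes only in rows, so rows that do not move let the fingers close. It gives the time, the measured TCP pose, the force, the opening and the grip force at its end, in the units of the state.
- r.get_state(): the state, without advancing time (a new reading comes with each control period).
- r.snapshot(name): name is "scene" or "side" or "wrist"; returns (picture, depth): 480x640x3 uint8, blue, green, red; 480x640 float32, m along the optical axis (not along the pixel's ray), 0 where there is no reading.
- r.get_calibration(name): a dict with "intrinsics" (3x3 intrinsics, pixels), "pose" (4x4, takes a point from camera to world coordinates). Camera axes: x right, y up, looking along -z (the intrinsics and any distortion apply to the point x, -y, -z); pixel columns grow to the right and rows downward; lengths in m; the calibration is good to about 2 mm. A picture is of the moment at which its call begins: read the wrist's pose just before it. get_calibration takes no time and is no camera call; for the wrist camera it gives the pose at the moment of the call.
- r.finish_job(): hands the job in; it is judged then, once.
The state is a dict: "clock": time; "q": joint angles; "qd": joint speeds; "joint_torque": joint torques, N m; "tool_pos": TCP position; "eef_rot": TCP orientation; "contact_force": force on the tool from outside, world axes, zero at the start; "moment": the same for the moment, N m; "opening": opening from 0.0 (shut) to 1.0 (fully open); "finger_force": force on a finger pad.
Only numpy, scipy, OpenCV 4.12 (cv2) and the standard library are available. Lean on these libraries where they do the work, as an engineer would, in place of code of your own. Each camera call takes 0.05 s, during which the arm holds its last target. There are 200 camera calls.

TASK

Two of the three rubber sprue bases have been knocked over and lie propped on their wax. Stand both back up, flat on their undersides and roughly where they lie, by pushing with the fingertips on the raised rubber edge so that they tip back over; do not pick them up and do not touch the wax on them. Leave the third base, the wax tube and the file as they are.

Things in the scene. Friction and masses are not known exactly. Their poses are not given: they have to be found in the camera images.
- large_base: larger fallen sprue base: round cup of dark grippy rubber, diameter 100, height 20; floor 12 thick, raised edge 6 wide standing 8 above the floor all round. About 165 g. Origin: centre of the flat underside; +z is its axis, from underside towards the wax (up when standing). It lies tipped about 137 degrees, propped on the raised edge and the wax, so +z slants down to the bench
- large_edge (a point): point on the top of the large base's raised edge, 50 from the axis and 20 above the underside, that is highest at the start: about 68 above the bench, overhanging the wax. The edge point opposite it rests on the bench
- large_wax: wax fixed on the large base, same origin and axes: white mound (diameter 34), sprue of diameter 6, and two ring blanks side by side, 48 across (along y) and 5 thick (along x), tops 65 above the underside. As the base falls flat the wax swings up between the turning edge and the pushed edge, its tops within 82 of the turning edge (74 on the small base). Not to be touched
- small_base: smaller fallen base of the same make: diameter 88, height 18, floor 11 thick, raised edge 6 wide and 7 above the floor. About 125 g. Origin and axes as for the large base; tipped about 136 degrees. How either tips: pushed at the high edge, against the horizontal direction of +z, it turns on its resting edge, stands on its side like a wheel, and some 15 degrees further falls flat by itself
- small_edge (a point): the same point on the small base: 44 from the axis, 18 above the underside, about 62 above the bench at the start
- small_wax: wax fixed on the small base, same origin and axes: white mound (diameter 34), forked sprue and two flat discs of diameter 17, 46 across (along y) and 5 thick (along x), tops 58 above the underside. Not to be touched
- third_base: third sprue base, standing upright: rubber cup of diameter 80 and height 18 with a sprue and one ring, 108 high in all. Origin: centre of its underside, z up. To be left alone
- third_wax: wax fixed on the third base, same origin and axes: mound, sprue of diameter 6 and a ring of diameter 24 on top. Not to be touched
- tube: blue ring-wax tube standing on end, diameter 28, height 72, bore 16. Origin: centre of its underside. To be left alone
- file: wax file lying flat, 295 long (along its x, blade to +x), 22 high and wide at its wooden handle. Origin: on the bench below it, near the middle of its length. To be left alone

How it is judged:
By the outcome, as a careful person would: the job done as asked, in the order asked, and still so for the second after the job is handed in, with the robot touching nothing.
It also fails if it takes over 56 s, if anything falls off the work surface, if the arm or the gripper's body presses on something with over 40 N, if the wrist force passes 120 N, or if a joint passes its speed limit or range.

## Working session

There is one attempt and no reset: what is moved stays moved. The work goes in short steps, Python scripts to look and compute and a tool call to move; the robot and the scene stay as the last step left them, time stands still between calls to the robot, and variables do not carry over. Pictures are saved under pics/ and viewed, at most 10 in all, crops included, and the job is handed in when it is done.

Besides the shell and the picture viewer there is one more tool, called after "Emit:" as name([rows], argument=value, ...), one row to a line, values as JSON. step_arm: Moves the arm, as the interface text tells. Its arguments: {"type":"object","properties":{"series":{"type":"array"},"force":{"type":"number"}},"required":["series"]}

```bash
mkdir -p pics
cat > h.py <<'E'
import numpy as np, cv2
from plant import r
def snap(n):
    c=r.get_calibration(n); p,d=r.snapshot(n); return p,d,np.array(c['intrinsics']),np.array(c['pose'])
def cloud(d,K,T):
    v,u=np.mgrid[0:480,0:640]; x=(u-K[0,2])/K[0,0]*d; y=(v-K[1,2])/K[1,1]*d
    P=np.stack([x,-y,-d],-1)@T[:3,:3].T+T[:3,3]; P[d<=0]=np.nan; return P
E
python3 - <<'E'
from h import *
for n in('scene','side'):
    p,d,K,T=snap(n); cv2.imwrite(f'pics/{n}0.png',p); np.savez(f'{n}0.npz',p=p,P=cloud(d,K,T),K=K,T=T); print(n,T.round(3).tolist(),K[0,0])
print(r.get_state(), r.get_calibration('scene').keys())
E
```

```text
scene [[-0.266, -0.764, 0.588, 1.33], [0.964, -0.203, 0.172, 0.318], [-0.012, 0.612, 0.791, 1.006], [0.0, 0.0, 0.0, 1.0]] 576.0667075196574
side [[0.968, 0.103, -0.229, 0.361], [-0.249, 0.49, -0.836, -0.854], [0.026, 0.866, 0.5, 0.665], [0.0, 0.0, 0.0, 1.0]] 581.2725217078889
{'clock': 0.1, 'q': array([-1.12218337,  0.68987928, -0.19452687,  1.56622105,  0.15730604,
        0.90251747, -0.21509366]), 'qd': array([-2.55442270e-03, -1.21675437e-03,  3.47394380e-04, -9.43654853e-04,
        1.68035573e-05, -2.67911902e-04, -4.05385046e-04]), 'joint_torque': array([-3.73307092e-03, -5.28500748e+01, -1.27194878e+00, -1.53837079e+01,
       -5.26862789e-02,  2.04022683e-03,  3.14949159e-05]), 'tool_pos': array([0.25167935, 0.57140775, 0.20230852]), 'eef_rot': array([ 2.05878893e-01,  9.78577138e-01, -8.09592322e-04, -1.07175233e-04]), 'contact_force': array([-0.07910693,  0.65617863, -0.39134831]), 'moment': array([-0.05730638,  0.05291133,  0.01678058]), 'finger_force': 0.0, 'opening': 1.0033893607647744} dict_keys(['intrinsics', 'pose'])
```

View pics/scene0.png

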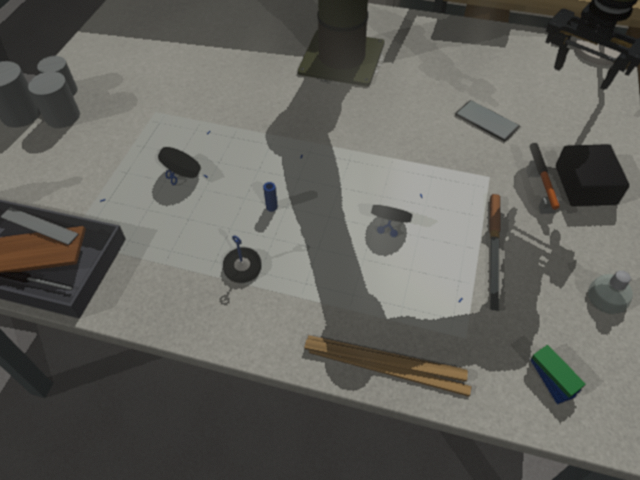

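View pics/side0.png

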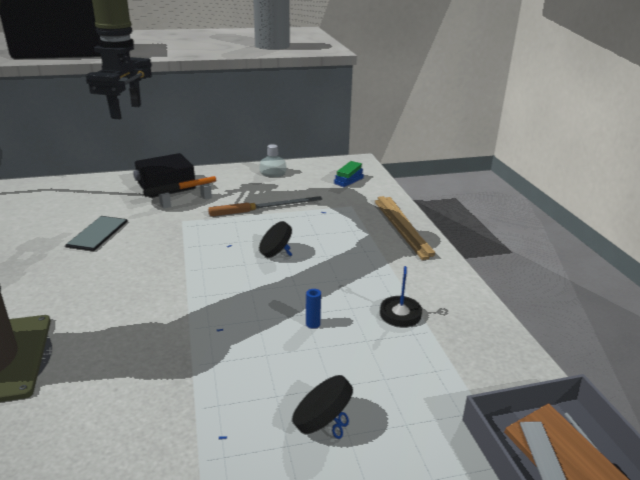

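The scene view shows the large fallen base at about (179,162), the small one at (391,213), the tube at (270,196), the third base at (241,265) and the file at (494,250). The side view shows the large base at (323,404) and the small one at (276,239). In both, the wax points towards +x. Next I'll fit the underside discs.

Run:
```python
from h import *
boxes={'scene':{'L':(150,140,210,185),'S':(362,195,420,228)},'side':{'L':(285,365,360,440),'S':(252,215,300,262)}}
rng=np.random.default_rng(0)
for o,R in(('L',.05),('S',.044)):
    Q=[]
    for n in('scene','side'):
        z=np.load(n+'0.npz'); P=z['P'];g=z['p'].max(2).astype(int)
        x0,y0,x1,y1=boxes[n][o]; m=np.zeros(g.shape,bool); m[y0:y1,x0:x1]=1
        m&=(g<60)&(P[...,2]>.006)&(P[...,2]<.11); q=P[m]; print(o,n,len(q),np.nanmedian(q,0).round(3),q.min(0).round(3),q.max(0).round(3), 'top pt',q[q[:,2].argmax()].round(3)); Q.append(q)
    def plane(q):
        best=0
        for _ in range(500):
            a,b,c=q[rng.choice(len(q),3,0)]; k=np.cross(b-a,c-a); l=np.linalg.norm(k)
            if l<1e-5: continue
            k/=l; i=abs((q-a)@k)<.0015
            if i.sum()>best: best=i.sum();I=i
        c=q[I].mean(0); k=np.linalg.svd(q[I]-c)[2][2]; k*=np.sign(k[2]); return I,c,k
    for nm,q in(('side',Q[1]),('scene',Q[0]),('both',np.vstack(Q))):
        I,c,k=plane(q); e1=np.cross(k,[0,0,1]);e1/=np.linalg.norm(e1);e2=np.cross(e1,k); e2*=np.sign(e2[2])
        w=np.c_[(q[I]-c)@e1,(q[I]-c)@e2].astype(np.float32); (cc,rad)=cv2.minEnclosingCircle(w)
        C=c+cc[0]*e1+cc[1]*e2; h=-k[:2]/np.linalg.norm(k[:2])
        print(nm,I.sum(),'tilt',np.degrees(np.arccos(-k[2])).round(1),'h',h.round(3),np.degrees(np.arctan2(h[1],h[0])).round(1),'C',C.round(4),'r',round(rad,4))
```

```text
L scene 800 [ 0.542 -0.245  0.057] [ 0.482 -0.292  0.016] [ 0.574 -0.203  0.084] top pt [ 0.557 -0.265  0.084]
L side 2047 [ 0.521 -0.277  0.057] [ 0.479 -0.306  0.018] [ 0.567 -0.211  0.083] top pt [ 0.553 -0.267  0.083]
side 1251 tilt 137.3 h [ 0.811 -0.585] -35.8 C [ 0.5192 -0.2551  0.0505] r 0.0499
scene 439 tilt 137.1 h [ 0.802 -0.598] -36.7 C [ 0.5242 -0.2468  0.0506] r 0.0503
both 1658 tilt 137.4 h [ 0.815 -0.58 ] -35.4 C [ 0.5221 -0.2513  0.0509] r 0.0545
S scene 109 [0.565 0.277 0.059] [0.53  0.259 0.034] [0.577 0.29  0.07 ] top pt [0.567 0.273 0.07 ]
S side 717 [0.542 0.227 0.046] [0.508 0.199 0.01 ] [0.577 0.282 0.074] top pt [0.568 0.242 0.074]
side 405 tilt 135.6 h [ 0.998 -0.058] -3.3 C [0.5379 0.241  0.0451] r 0.042
scene 48 tilt 128.2 h [-0.506 -0.863] -120.4 C [0.5646 0.2783 0.0613] r 0.017
both 425 tilt 135.6 h [ 0.997 -0.075] -4.3 C [0.5405 0.2461 0.047 ] r 0.0475
```

Run:
```python
from h import *
for n,(x0,y0,x1,y1) in(('scene',(362,195,422,230)),('side',(250,212,302,264))):
    z=np.load(n+'0.npz'); P=z['P'];g=z['p'].max(2).astype(int)
    if n=='scene': print(g[205:224:3,366:420:4])
    for th in(60,75,90):
        m=np.zeros(g.shape,bool); m[y0:y1,x0:x1]=1
        m&=(g<th)&(P[...,2]>.02); q=P[m]
        d=abs((q-[.5379,.241,.0451])@[-.698,.041,.714])<.003
        print(n,th,d.sum(),q[d].min(0).round(3),q[d].max(0).round(3), np.percentile(q[d][:,1],[1,99]).round(3))
```

```text
[[154 155  91  92 119 142 163 168 169 168 168 168 170 168]
 [155 153  77  79  79  77  71  85 139 165 170 169 169 168]
 [154 140  76  78  79  75  71  66  60  56  95 162 169 170]
 [153 152  95  77  80  75  70  64  61  57  55  54 160 160]
 [162 162 152  93  82  74  68  65  60  56  53  54 159 158]
 [162 163  99 103  95 100  80  72  59  54  48  71 157 159]
 [162 111  99 103  96  96  86  97  93  83 151 162 158 158]]
scene 60 36 [0.53  0.259 0.034] [0.567 0.289 0.07 ] [0.259 0.289]
scene 75 92 [0.523 0.211 0.028] [0.572 0.291 0.076] [0.235 0.289]
scene 90 154 [0.517 0.208 0.021] [0.572 0.291 0.076] [0.212 0.289]
side 60 483 [0.509 0.2   0.02 ] [0.568 0.282 0.074] [0.202 0.281]
side 75 490 [0.509 0.2   0.02 ] [0.568 0.282 0.074] [0.202 0.281]
side 90 493 [0.509 0.2   0.02 ] [0.57  0.282 0.074] [0.202 0.281]
```

Emit:
step_arm([
  [21, -26, 0, 0, 0, 0, 1],
  [21, -26, 0, 0, 0, 0, 1],
  [21, -26, 0, 0, 0, 0, 1],
  [21, -26, 0, 0, 0, 0, 1],
  [21, -26, 0, 0, 0, 0, 1],
  [21, -26, 0, 0, 0, 0, 1],
  [21, -26, 0, 0, 0, 0, 1],
  [21, -26, 0, 0, 0, 0, 1],
  [21, -26, 0, 0, 0, 0, 1],
  [21, -26, 0, 0, 0, 0, 1],
  [21, -26, 0, 0, 0, 0, 1],
  [21, -26, 0, 0, 0, 0, 1],
  [21, -26, 0, 0, 0, 0, 1],
  [21, -26, 0, 0, 0, 0, 1],
  [0, 0, 0, 0, 0, 0, 1],
  [0, 0, 0, 0, 0, 0, 1],
])

```text
clock: 1.7
tool_pos: [0.5458, 0.2073, 0.2026]
eef_rot: [0.207, 0.978, -0.0, -0.0]
contact_force: [-0.6, 0.2, 0.7]
opening: 0.0
finger_force: 0.0
```

Emit:
step_arm([
  [2.5, -31.5, 0, 0, 0, -0.0135, 1],
  [2.5, -31.5, 0, 0, 0, -0.0135, 1],
  [2.5, -31.5, 0, 0, 0, -0.0135, 1],
  [2.5, -31.5, 0, 0, 0, -0.0135, 1],
  [2.5, -31.5, 0, 0, 0, -0.0135, 1],
  [2.5, -31.5, 0, 0, 0, -0.0135, 1],
  [2.5, -31.5, 0, 0, 0, -0.0135, 1],
  [2.5, -31.5, 0, 0, 0, -0.0135, 1],
  [2.5, -31.5, 0, 0, 0, -0.0135, 1],
  [2.5, -31.5, 0, 0, 0, -0.0135, 1],
  [2.5, -31.5, 0, 0, 0, -0.0135, 1],
  [2.5, -31.5, 0, 0, 0, -0.0135, 1],
  [2.5, -31.5, 0, 0, 0, -0.0135, 1],
  [2.5, -31.5, 0, 0, 0, -0.0135, 1],
  [2.5, -31.5, 0, 0, 0, -0.0135, 1],
  [2.5, -31.5, 0, 0, 0, -0.0135, 1],
  [0, 0, 0, 0, 0, 0, 1],
  [0, 0, 0, 0, 0, 0, 1],
  [0, 0, 0, 0, 0, 0, 1],
])

```text
clock: 3.6
tool_pos: [0.5865, -0.2928, 0.2029]
eef_rot: [0.308, 0.951, 0.001, -0.0]
contact_force: [0.1, 0.3, -0.6]
opening: 0.002
finger_force: 0.0
```

Emit:
step_arm([
  [0, -5.5, -20, 0, 0, 0, 1],
  [0, 0, -25, 0, 0, 0, 1],
  [0, 0, -25, 0, 0, 0, 1],
  [0, 0, -25, 0, 0, 0, 1],
  [0, 0, -25, 0, 0, 0, 1],
  [0, 0, -21, 0, 0, 0, 1],
  [0, 0, 0, 0, 0, 0, 1],
  [0, 0, 0, 0, 0, 0, 1],
])

```text
clock: 4.4
tool_pos: [0.5865, -0.2998, 0.0625]
eef_rot: [0.309, 0.951, 0.001, -0.0]
contact_force: [0.3, -0.6, -0.2]
opening: 0.008
finger_force: 0.0
```

Run:
```python
from h import *
p,d,K,T=snap('side'); a=cv2.resize(p[280:460,230:430],None,fx=2.5,fy=2.5)
q=snap('scene')[0]; b=cv2.resize(q[90:230,110:290],None,fx=2.2,fy=2.2)
H=max(a.shape[0],b.shape[0]); f=lambda i:cv2.copyMakeBorder(i,0,H-i.shape[0],0,0,0)
m=np.hstack([f(a),f(b)]); m=cv2.resize(m,None,fx=.88,fy=.88); m=cv2.convertScaleAbs(m,alpha=1.6); print(m.shape); cv2.imwrite('pics/a1.png',m)
```

```text
(396, 788, 3)
```

View pics/a1.png

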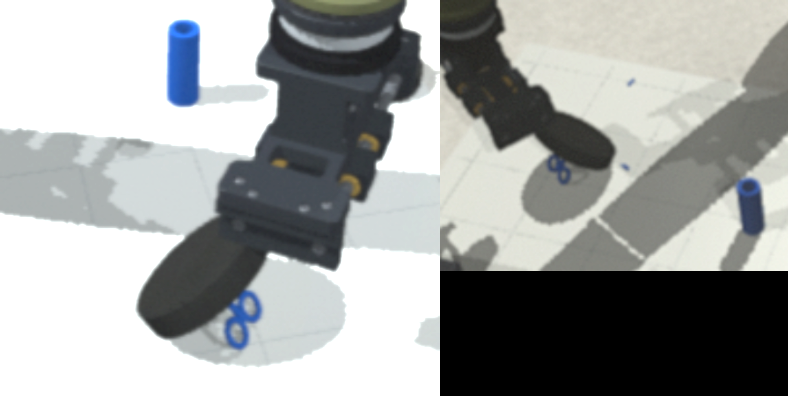

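The side view shows the gripper over the upper right of the large base, around (280,230). The fingertips aren't clearly visible, so I'll project the TCP into both views.

Run:
```python
from h import *
s=r.get_state(); t=s['tool_pos']; h=np.array([.807,-.591,0]); C=np.array([.5217,-.251,0]); w=np.array([.591,.807,0])
pts={'tcp':t,'e':C+.0502*h+[0,0,.068],'b':t+[0,0,.064],'tu':C-.023*h}
out=[]
for n,(x0,y0,x1,y1) in(('side',(250,260,450,460)),('scene',(90,50,290,250))):
    p,d,K,T=snap(n); p=cv2.convertScaleAbs(p,alpha=1.8,beta=25); P=cloud(d,K,T)
    v=cv2.resize(p[y0:y1,x0:x1],None,fx=2,fy=2,interpolation=cv2.INTER_CUBIC)
    for k,X in pts.items():
        c=T[:3,:3].T@(X-T[:3,3]); u=K[:2,:2]@[c[0]/-c[2],-c[1]/-c[2]]+K[:2,2]; uu=((u-[x0,y0])*2).astype(int)
        cv2.circle(v,tuple(int(i) for i in uu),3,(0,0,255),-1); cv2.putText(v,k,(int(uu[0])+4,int(uu[1])),0,.45,(0,0,255)); print(n,k,u.round(), -c[2], d[int(u[1]),int(u[0])])
    out.append(v)
    # nearby points of gripper: lowest
    a=(P-[t[0],t[1],0]); 
    m=(abs(a[...,:2]@h[:2])<.05)&(abs(a[...,:2]@w[:2])<.1)&(P[...,2]>.086)
    q=P[m]-t
    print(n,m.sum())
    for lo,hi in((.02,.045),(.045,.07),(.07,.1)):
        i=(q[:,2]>lo)&(q[:,2]<hi)
        if i.any(): print(lo,(q[i]@h).min().round(3),(q[i]@h).max().round(3),(q[i]@w).min().round(3),(q[i]@w).max().round(3))
cv2.imwrite('pics/a2.png',np.hstack(out))
```

```text
side tcp [373. 407.] 0.8146305495890831 0.89740366
side e [352. 397.] 0.82371170642598 0.9193944
side b [377. 373.] 0.7826503313995145 0.67014897
side tu [305. 417.] 0.8803377191502921 0.8238573
side 23045
0.07 -0.014 -0.014 -0.085 -0.085
scene tcp [146. 171.] 1.2881396269360188 1.3720212
scene e [159. 163.] 1.2958708580571474 1.3900054
scene b [139. 151.] 1.2375281830682723 1.1265414
scene tu [193. 169.] 1.3769279970797772 1.317953
scene 7934
0.07 -0.026 -0.026 0.083 0.083
```

View pics/a2.png

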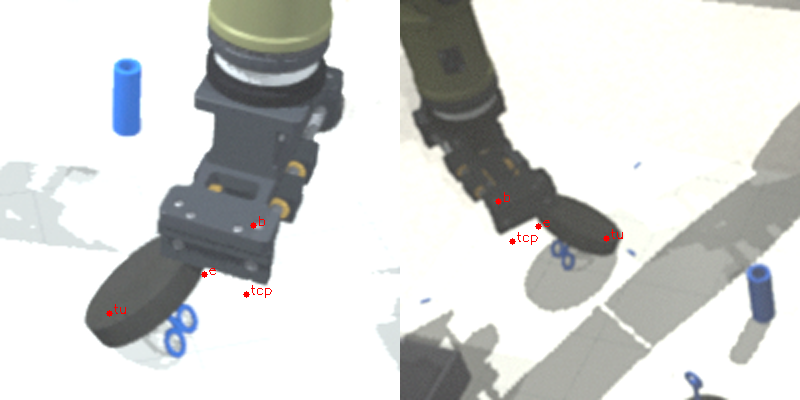

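Neither view shows the finger at the projected TCP, because the gripper body hides it. I'll check the points near the TCP and the wrist camera.

Run:
```python
from h import *
t=r.get_state()['tool_pos']; h=np.array([.807,-.591,0]); w=np.array([.591,.807,0])
for n in('side','scene','wrist'):
    p,d,K,T=snap(n); P=cloud(d,K,T); q=P-t
    m=(np.abs(q@h)<.02)&(np.abs(q@w)<.03)&(q[...,2]>-.02)&(q[...,2]<.07); z=q[m]
    print(n,m.sum(), [ (round(float(b),3),int(((z[:,2]>=b)&(z[:,2]<b+.01)).sum())) for b in np.arange(-.02,.07,.01)], T[:3,3].round(3), (-T[:3,2]).round(2))
    if m.sum(): print((z@h).min(),(z@h).max(),(z@w).min(),(z@w).max())
cv2.imwrite('pics/w1.png',cv2.convertScaleAbs(p,alpha=1.6,beta=20))
```

```text
side 0 [(-0.02, 0), (-0.01, 0), (0.0, 0), (0.01, 0), (0.02, 0), (0.03, 0), (0.04, 0), (0.05, 0), (0.06, 0)] [ 0.361 -0.854  0.665] [ 0.23  0.84 -0.5 ]
scene 0 [(-0.02, 0), (-0.01, 0), (0.0, 0), (0.01, 0), (0.02, 0), (0.03, 0), (0.04, 0), (0.05, 0), (0.06, 0)] [1.33  0.318 1.006] [-0.59 -0.17 -0.79]
wrist 2864 [(-0.02, 0), (-0.01, 0), (0.0, 0), (0.01, 0), (0.02, 0), (0.03, 230), (0.04, 744), (0.05, 1025), (0.06, 865)] [ 0.529 -0.261  0.245] [ 0.22 -0.16 -0.96]
-0.011046259185050193 0.0016638151699572205 -0.016233771889775695 0.013234498547063553
```

View pics/w1.png

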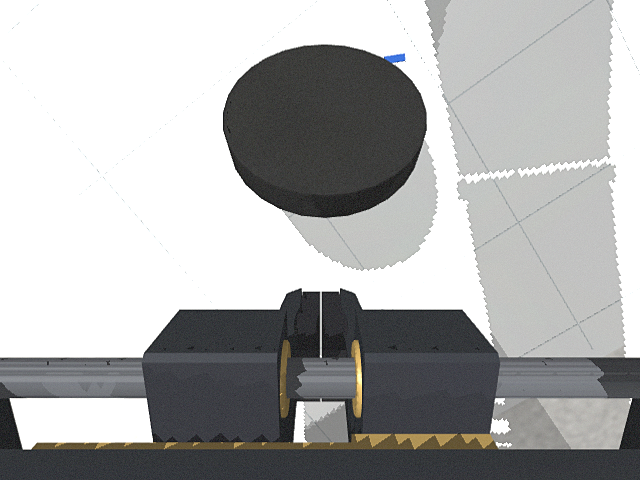

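The wrist view shows the large base centred at about column 325, with the shut fingers below it at column 321 and their tips at about row 290. They're well lined up sideways. Next: how far the tips really reach.

Run:
```python
from h import *
t=r.get_state()['tool_pos']; h=np.array([.807,-.591,0]); C=np.array([.5217,-.251,0]);c=r.get_calibration('wrist'); K=np.array(c['intrinsics']);T=np.array(c['pose'])
def pr(X):
    c=T[:3,:3].T@(X-T[:3,3]); return (K[:2,:2]@[c[0]/-c[2],-c[1]/-c[2]]+K[:2,2]).round()
for z in(0,.01,.02,.03): print(z,pr(t-.009*h+[0,0,z]),pr(t+[0,0,z]),pr(t+.009*h+[0,0,z]))
p,d,K,T=snap('wrist');P=cloud(d,K,T)
for v in range(284,340,6): print(v,[((P[v,u]-t)@h).round(4) for u in(309,333)],(P[v,309]-t)[2].round(3),p[v,309])
# highest edge (underside rim) check: 
for u in(300,325,350): print(u,[P[v,u].round(3).tolist() for v in (190,200,210)])
print(pr(C+.0502*h+[0,0,.068]))
```

```text
0 [323. 262.] [323. 278.] [322. 295.]
0.01 [323. 268.] [323. 286.] [323. 303.]
0.02 [323. 276.] [323. 294.] [323. 312.]
0.03 [323. 284.] [323. 303.] [323. 322.]
284 [np.float64(0.028), np.float64(0.0277)] -0.062 [186 189 187]
290 [np.float64(0.0324), np.float64(0.0326)] -0.062 [206 208 206]
296 [np.float64(-0.0084), np.float64(-0.0081)] 0.041 [16 14 14]
302 [np.float64(-0.0085), np.float64(-0.0085)] 0.047 [23 23 24]
308 [np.float64(-0.0081), np.float64(-0.0087)] 0.052 [24 19 24]
314 [np.float64(-0.0079), np.float64(-0.0086)] 0.056 [18 14 13]
320 [np.float64(-0.0081), np.float64(-0.0086)] 0.061 [20 16 18]
326 [np.float64(-0.0082), np.float64(-0.0087)] 0.066 [21 19 19]
332 [np.float64(-0.0086), np.float64(-0.0084)] 0.071 [21 20 21]
338 [np.float64(-0.0088), np.float64(-0.0081)] 0.075 [9 7 6]
300 [[0.542, -0.282, 0.08], [0.546, -0.285, 0.076], [0.55, -0.288, 0.071]]
325 [[0.549, -0.273, 0.081], [0.552, -0.276, 0.08], [0.557, -0.279, 0.074]]
350 [[0.555, -0.264, 0.08], [0.559, -0.267, 0.076], [0.564, -0.27, 0.071]]
[328. 219.]
```

Run:
```python
from h import *
t=np.array([.25168,.57141,.2023]); a=np.radians(66.2); y=np.array([np.cos(a),np.sin(a),0]); x=np.array([-y[1],y[0],0])
for n in('scene','side'):
    z=np.load(n+'0.npz'); q=z['P']-t
    m=(abs(q@x)<.06)&(abs(q@y)<.12)&(q[...,2]>-.04)&(q[...,2]<.12); Q=q[m]
    print(n)
    for b in np.arange(-.04,.1,.01):
        i=(Q[:,2]>=b)&(Q[:,2]<b+.01)
        if i.any(): Y=Q[i]@y; X=Q[i]@x; print(round(float(b),3),i.sum(),'y',np.percentile(Y,[0,25,50,75,100]).round(3),'x',X.min().round(3),X.max().round(3))
```

```text
scene
0.03 12 y [-0.051 -0.047  0.001  0.049  0.054] x -0.01 0.011
0.04 77 y [-0.057 -0.048 -0.042  0.052  0.06 ] x -0.012 0.008
0.05 77 y [-0.057 -0.047 -0.042  0.053  0.06 ] x -0.013 0.012
0.06 79 y [-0.059 -0.049  0.047  0.055  0.061] x -0.012 0.013
0.07 76 y [-0.058 -0.05  -0.043  0.054  0.062] x -0.014 0.015
0.08 99 y [-0.06  -0.05  -0.043  0.054  0.064] x -0.014 0.011
0.09 16 y [-0.057 -0.052 -0.05  -0.05  -0.049] x -0.012 0.005
0.1 106 y [-0.083 -0.065  0.053  0.075  0.088] x -0.037 0.013
side
0.03 28 y [-0.061 -0.056  0.041  0.045  0.053] x -0.008 0.015
0.04 82 y [-0.067 -0.06  -0.052  0.042  0.061] x -0.01 0.014
0.05 92 y [-0.066 -0.061 -0.049  0.043  0.054] x -0.01 0.013
0.06 87 y [-0.067 -0.062 -0.05   0.044  0.056] x -0.01 0.014
0.07 92 y [-0.068 -0.062 -0.054  0.042  0.058] x -0.01 0.015
0.08 100 y [-0.068 -0.063  0.038  0.048  0.06 ] x -0.011 0.015
0.09 52 y [-0.082 -0.063  0.048  0.052  0.065] x -0.011 0.017
0.1 201 y [-0.093 -0.089 -0.086  0.047  0.081] x -0.034 0.038
```

All three cameras put the fingertips about 37 mm above the reported TCP, both open at the start and shut now. So the true tip is the reported z plus 37 mm, and I'll plan with that: 38 mm lower, then a check.

Emit:
step_arm([
  [0, 0, -10, 0, 0, 0, 1],
  [0, 0, -14, 0, 0, 0, 1],
  [0, 0, -14, 0, 0, 0, 1],
  [0, 0, 0, 0, 0, 0, 1],
  [0, 0, 0, 0, 0, 0, 1],
])

```text
clock: 5.3
tool_pos: [0.5853, -0.3012, 0.023]
eef_rot: [0.31, 0.951, 0.0, -0.001]
contact_force: [-0.0, -0.5, -0.4]
opening: 0.005
finger_force: 0.0
```

```bash
cat >> h.py <<'E'
def tips(h,zmin=.02):
    t=r.get_state()['tool_pos']; h=np.array([*h,0]); w=np.array([-h[1],h[0],0])
    for n in('side','scene','wrist'):
        p,d,K,T=snap(n); q=cloud(d,K,T)-t
        m=(np.abs(q@h)<.016)&(np.abs(q@w)<.02)&(q[...,2]>zmin)&(q[...,2]<.08)
        z=q[m]; print(n,m.sum(), *( [np.sort(z[:,2])[:4].round(4),'h',(z@h).min().round(4),(z@h).max().round(4),'w',(z@w).min().round(4),(z@w).max().round(4)] if m.any() else []))
E
python3 - <<'E'
from h import *
print(r.get_state()['tool_pos'],r.get_state()['contact_force']); tips((.807,-.591))
E
```

```text
[ 0.58529147 -0.30118503  0.02300713] [-0.03794963 -0.53509495 -0.3502487 ]
side 0
scene 0
wrist 3697 [0.0356 0.0362 0.0365 0.0366] h -0.0099 0.003 w -0.0157 0.0139
```

Emit:
step_arm([
  [-4, 2.9, 0, 0, 0, 0, 1],
  [-4, 2.9, 0, 0, 0, 0, 1],
  [-4, 2.9, 0, 0, 0, 0, 1],
  [-4, 2.9, 0, 0, 0, 0, 1],
  [0, 0, 0, 0, 0, 0, 1],
  [-3.4, 2.5, 3.4, 0, 0, 0, 1],
  [-3.4, 2.5, 3.4, 0, 0, 0, 1],
  [-3.4, 2.5, 3.6, 0, 0, 0, 1],
  [0, 0, 0, 0, 0, 0, 1],
])

```text
clock: 6.35
tool_pos: [0.5596, -0.2821, 0.0352]
eef_rot: [0.31, 0.951, 0.0, 0.0]
contact_force: [-0.3, 0.1, -0.5]
opening: 0.004
finger_force: 0.3
```

Run:
```python
from h import *
s=r.get_state();t=s['tool_pos'];print(s['contact_force'].round(2)); h=np.array([.807,-.591]); print('H face',(t[:2]-[.5217,-.251])@h*1e3+23-9,'ztip',t[2]*1e3+35.7)
p,d,K,T=snap('wrist'); cv2.imwrite('pics/w2.png',cv2.resize(cv2.convertScaleAbs(p,alpha=1.6,beta=20),(480,360)))
```

```text
[-0.29  0.12 -0.46]
H face 62.97536818956874 ztip 70.90567313465449
```

View pics/w2.png

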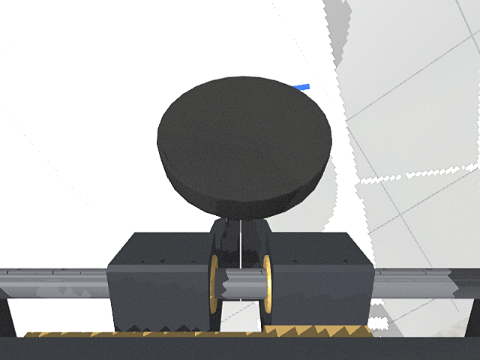

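The wrist view shows the fingertips meeting the rim's near edge at about (240,218). I'll measure the tilt.

```bash
cat >> h.py <<'E'
def tilt(n,c,rad=.09):
    p,d,K,T=snap(n); P=cloud(d,K,T); g=p.max(2)
    m=(g<75)&(np.linalg.norm(P[...,:2]-c,axis=2)<rad)&(P[...,2]>.012)&(P[...,2]<.125)
    L,lab,st,_=cv2.connectedComponentsWithStats(m.astype(np.uint8)); 
    rng=np.random.default_rng(1); q=P[m]; best=0
    for _ in range(400):
        a,b,e=q[rng.choice(len(q),3,0)]; k=np.cross(b-a,e-a); l=np.linalg.norm(k)
        if l<1e-5: continue
        i=abs((q-a)@(k/l))<.0015
        if i.sum()>best: best=i.sum(); I=i
    o=q[I].mean(0); k=np.linalg.svd(q[I]-o)[2][2]
    if k@(T[:3,3]-o)<0: k=-k
    print(n,I.sum(),'tilt',np.degrees(np.arccos(-k[2])).round(1),'hdir',np.degrees(np.arctan2(-k[1],-k[0])).round(1),'mid',((q[I].min(0)+q[I].max(0))/2).round(3),'top',q[I][:,2].max().round(3))
E
python3 - <<'E'
from h import *
tilt('wrist',[.522,-.251]); tilt('side',[.522,-.251])
E
```

```text
bash:   773 Killed                     python3 - <<'E'
from h import *
tilt('wrist',[.522,-.251]); tilt('side',[.522,-.251])
E
```

```bash
sed -i 's/svd(q\[I\]-o)/svd(q[I]-o,full_matrices=False)/; /connectedComp/d' h.py
python3 - <<'E'
from h import *
tilt('wrist',[.522,-.251]); tilt('side',[.522,-.251]); print(r.get_state()['clock'])
E
```

```text
wrist 31542 tilt 129.3 hdir -36.1 mid [ 0.523 -0.249  0.069] top 0.125
side 381 tilt 129.4 hdir -35.2 mid [ 0.494 -0.257  0.049] top 0.079
6.55
```

Emit:
step_arm([
  [-3.5, 2.55, 3.2, 0, 0, 0, 1],
  [-3.5, 2.55, 3.2, 0, 0, 0, 1],
  [-3.5, 2.55, 3.2, 0, 0, 0, 1],
  [-3.2, 2.35, 2.2, 0, 0, 0, 1],
  [-3.2, 2.35, 2.2, 0, 0, 0, 1],
  [-3.2, 2.35, 2.1, 0, 0, 0, 1],
  [-3.2, 2.35, 2.1, 0, 0, 0, 1],
  [-3.4, 2.5, 1.6, 0, 0, 0, 1],
  [-3.4, 2.5, 1.5, 0, 0, 0, 1],
  [-3.4, 2.5, 1.4, 0, 0, 0, 1],
  [-3.4, 2.5, 1.2, 0, 0, 0, 1],
  [0, 0, 0, 0, 0, 0, 1],
])

```text
clock: 7.75
tool_pos: [0.5222, -0.2549, 0.0585]
eef_rot: [0.31, 0.951, 0.0, -0.0]
contact_force: [-0.5, 0.1, -0.2]
opening: 0.007
finger_force: 0.0
```

Run:
```python
from h import *
s=r.get_state();t=s['tool_pos'];print(s['contact_force'].round(2)); h=np.array([.807,-.591]); print('H face',(t[:2]-[.5217,-.251])@h*1e3+23-9,'w',(t[:2]-[.5217,-.251])@[.591,.807],'ztip',t[2]*1e3+35.7)
tilt('wrist',[.50,-.24]); tilt('side',[.50,-.24])
```

```text
[-0.48  0.11 -0.17]
H face 16.70939144033182 w -0.0028094601731549406 ztip 94.19936857468596
wrist 4749 tilt 89.9 hdir -36.2 mid [ 0.487 -0.227  0.057] top 0.101
side 320 tilt 91.6 hdir 143.4 mid [ 0.489 -0.239  0.053] top 0.094
```

The base now stands on its side like a wheel, with its axis level. I'll push on, tips about 4 mm below the top of the rim.

Emit:
step_arm([
  [-3.6, 2.65, 0.6, 0, 0, 0, 1],
  [-3.6, 2.65, 0.6, 0, 0, 0, 1],
  [-3.6, 2.65, 0.6, 0, 0, 0, 1],
  [-2.4, 1.8, 0.2, 0, 0, 0, 1],
  [-2.4, 1.8, 0.2, 0, 0, 0, 1],
  [-2.4, 1.8, 0.2, 0, 0, 0, 1],
  [-2.4, 1.8, 0.2, 0, 0, 0, 1],
  [-2.4, 1.8, 0.2, 0, 0, 0, 1],
  [-2.4, 1.8, 0.2, 0, 0, 0, 1],
  [-2.4, 1.8, 0, 0, 0, 0, 1],
  [-2.4, 1.8, 0, 0, 0, 0, 1],
  [-2.4, 1.8, 0, 0, 0, 0, 1],
  [-2.4, 1.8, 0, 0, 0, 0, 1],
  [0, 0, 0, 0, 0, 0, 1],
])

```text
clock: 9.25
tool_pos: [0.4875, -0.229, 0.0613]
eef_rot: [0.31, 0.951, 0.0, -0.0]
contact_force: [0.4, 0.5, 0.2]
opening: 0.004
finger_force: 0.0
```

Run:
```python
from h import *
s=r.get_state();t=s['tool_pos'];print(s['contact_force'].round(2)); h=np.array([.807,-.591]); print('H face',(t[:2]-[.5217,-.251])@h*1e3+23-9,'ztip',t[2]*1e3+35.7)
tilt('wrist',[.48,-.22]); tilt('side',[.48,-.22])
```

```text
[0.42 0.52 0.24]
H face -26.612613149306938 ztip 96.99992994383837
wrist 9535 tilt 179.9 hdir 97.9 mid [ 0.444 -0.196  0.014] top 0.015
side 947 tilt 179.9 hdir -101.6 mid [ 0.44  -0.198  0.014] top 0.015
```

The large base is flat. I'll lift and go to the small one.

Emit:
step_arm([
  [0, 0, 15, 0, 0, 0, 1],
  [0, 0, 30, 0, 0, 0, 1],
  [0, 0, 30, 0, 0, 0, 1],
  [0, 0, 29, 0, 0, 0, 1],
  [0, 0, 0, 0, 0, 0, 1],
])

```text
clock: 9.85
tool_pos: [0.4906, -0.2304, 0.1689]
eef_rot: [0.31, 0.951, -0.0, 0.004]
contact_force: [0.8, -0.8, 0.3]
opening: 0.005
finger_force: 0.0
```

Emit:
step_arm([
  [7.8, 29.4, 0, 0, 0, 0.0353, 1],
  [7.8, 29.4, 0, 0, 0, 0.0353, 1],
  [7.8, 29.4, 0, 0, 0, 0.0353, 1],
  [7.8, 29.4, 0, 0, 0, 0.0353, 1],
  [7.8, 29.4, 0, 0, 0, 0.0353, 1],
  [7.8, 29.4, 0, 0, 0, 0.0353, 1],
  [7.8, 29.4, 0, 0, 0, 0.0353, 1],
  [7.8, 29.4, 0, 0, 0, 0.0353, 1],
  [7.8, 29.4, 0, 0, 0, 0.0353, 1],
  [7.8, 29.4, 0, 0, 0, 0.0353, 1],
  [7.8, 29.4, 0, 0, 0, 0.0353, 1],
  [7.8, 29.4, 0, 0, 0, 0.0353, 1],
  [7.8, 29.4, 0, 0, 0, 0.0353, 1],
  [7.8, 29.4, 0, 0, 0, 0.0353, 1],
  [7.8, 29.4, 0, 0, 0, 0.0353, 1],
  [7.8, 29.4, 0, 0, 0, 0.0353, 1],
  [0, 0, 0, 0, 0, 0, 1],
  [0, 0, 0, 0, 0, 0, 1],
])

```text
clock: 11.65
tool_pos: [0.6121, 0.2411, 0.1641]
eef_rot: [0.033, 0.999, -0.001, -0.001]
contact_force: [-0.4, -0.2, -0.8]
opening: 0.005
finger_force: 0.0
```

Run:
```python
from h import *
s=r.get_state();t=s['tool_pos'];print(t.round(4),s['eef_rot'].round(3)); 
tilt('wrist',[.54,.246],.07)
p,d,K,T=snap('wrist'); cv2.imwrite('pics/w3.png',cv2.resize(cv2.convertScaleAbs(p,alpha=1.6,beta=20),(480,360)))
```

```text
[0.6121 0.2411 0.1641] [ 0.033  0.999 -0.001 -0.001]
wrist 7637 tilt 135.8 hdir -3.0 mid [0.541 0.247 0.043] top 0.074
```

View pics/w3.png

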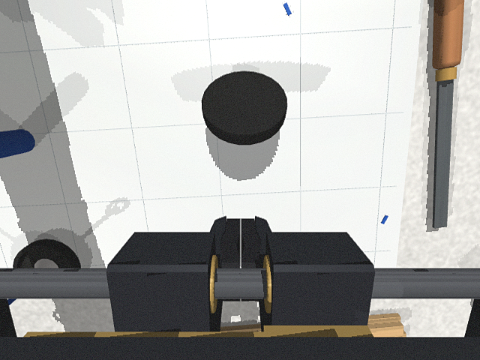

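The wrist view shows the small base at (244,107), in line with the fingers at column 240. The file is at the right and the third base at the lower left, both clear. Descending.

Emit:
step_arm([
  [0, 1.5, -15, 0, 0, 0, 1],
  [0, 0, -27, 0, 0, 0, 1],
  [0, 0, -27, 0, 0, 0, 1],
  [0, 0, -27, 0, 0, 0, 1],
  [0, 0, -27, 0, 0, 0, 1],
  [0, 0, -15, 0, 0, 0, 1],
  [0, 0, -8, 0, 0, 0, 1],
  [0, 0, 0, 0, 0, 0, 1],
  [0, 0, 0, 0, 0, 0, 1],
])

```text
clock: 12.65
tool_pos: [0.6135, 0.2428, 0.0202]
eef_rot: [0.033, 0.999, 0.0, 0.001]
contact_force: [1.5, 0.1, 0.4]
opening: 0.006
finger_force: 0.0
```

```bash
cat >> h.py <<'E'
def st(C,h,off):
    s=r.get_state();t=s['tool_pos'];d=t[:2]-C;print(t.round(4),s['contact_force'].round(2),'H',(d@h*1e3+off-9).round(1),'w',((d[1]*h[0]-d[0]*h[1])*1e3).round(1),'ztip',(t[2]*1e3+35.7).round(1))
E
python3 - <<'E'
from h import *
st(np.array([.541,.247]),np.array([.998,-.058]),19); tips((.998,-.058)); tilt('wrist',[.54,.246],.07)
E
```

```text
[0.6135 0.2428 0.0202] [1.47 0.12 0.35] H 82.6 w 0.0 ztip 55.9
side 102 [0.0348 0.037  0.0372 0.0374] h -0.0147 0.0059 w -0.02 0.007
scene 181 [0.0327 0.036  0.0363 0.0379] h -0.0023 0.013 w -0.0145 0.0174
wrist 3769 [0.0354 0.0355 0.0355 0.0359] h -0.0114 0.0099 w -0.0159 0.0136
wrist 28238 tilt 135.9 hdir -3.1 mid [0.557 0.247 0.059] top 0.105
```

Emit:
step_arm([
  [-4.5, 0.25, -1, 0, 0, 0, 1],
  [-4.5, 0.25, -1, 0, 0, 0, 1],
  [-4.5, 0.25, -1, 0, 0, 0, 1],
  [-4.5, 0.25, 0, 0, 0, 0, 1],
  [0, 0, 0, 0, 0, 0, 1],
  [-4, 0.2, 4, 0, 0, 0, 1],
  [-4, 0.2, 4, 0, 0, 0, 1],
  [0, 0, 0, 0, 0, 0, 1],
])

```text
clock: 13.65
tool_pos: [0.5865, 0.2444, 0.0251]
eef_rot: [0.033, 0.999, 0.0, 0.0]
contact_force: [1.1, 0.1, 0.1]
opening: 0.003
finger_force: 0.1
```

Run:
```python
from h import *
st(np.array([.541,.247]),np.array([.998,-.058]),19); tilt('wrist',[.54,.246],.07); tilt('side',[.53,.246],.06)
```

```text
[0.5865 0.2444 0.0251] [1.09 0.05 0.12] H 55.6 w 0.1 ztip 60.8
wrist 25606 tilt 129.4 hdir -3.7 mid [0.553 0.247 0.066] top 0.121
side 376 tilt 129.9 hdir -3.6 mid [0.534 0.244 0.047] top 0.078
```

Tracking well (φ≈50.4°). Continuing until it stands on its side.

Emit:
step_arm([
  [-4, 0.2, 3.1, 0, 0, 0, 1],
  [-4, 0.2, 3.1, 0, 0, 0, 1],
  [-4, 0.2, 3.1, 0, 0, 0, 1],
  [-3.5, 0.2, 1.9, 0, 0, 0, 1],
  [-3.5, 0.2, 1.9, 0, 0, 0, 1],
  [-3.5, 0.2, 1.9, 0, 0, 0, 1],
  [-3.5, 0.2, 1.9, 0, 0, 0, 1],
  [-3, 0.2, 1.3, 0, 0, 0, 1],
  [-3, 0.2, 1.1, 0, 0, 0, 1],
  [-3, 0.2, 1, 0, 0, 0, 1],
  [-2.5, 0.2, 0.7, 0, 0, 0, 1],
  [-2.5, 0.2, 0.6, 0, 0, 0, 1],
  [0, 0, 0, 0, 0, 0, 1],
  [0, 0, 0, 0, 0, 0, 1],
])

```text
clock: 15.15
tool_pos: [0.5468, 0.2463, 0.0459]
eef_rot: [0.033, 0.999, 0.0, 0.0]
contact_force: [0.1, -0.3, -1.0]
opening: 0.007
finger_force: 0.0
```

Run:
```python
from h import *
st(np.array([.541,.247]),np.array([.998,-.058]),19); tilt('wrist',[.51,.246],.06); tilt('side',[.51,.246],.06)
```

```text
[0.5468 0.2463 0.0459] [ 0.12 -0.3  -0.96] H 15.8 w -0.3 ztip 81.6
wrist 5687 tilt 92.4 hdir -3.6 mid [0.506 0.249 0.051] top 0.089
side 113 tilt 94.4 hdir -2.1 mid [0.503 0.234 0.052] top 0.088
```

Emit:
step_arm([
  [-3.6, 0.2, 0.7, 0, 0, 0, 1],
  [-3.6, 0.2, 0.7, 0, 0, 0, 1],
  [-3.6, 0.2, 0.7, 0, 0, 0, 1],
  [-3, 0.2, 0.4, 0, 0, 0, 1],
  [-3, 0.2, 0.3, 0, 0, 0, 1],
  [-3, 0.2, 0.3, 0, 0, 0, 1],
  [-3, 0.2, 0.3, 0, 0, 0, 1],
  [-3, 0.2, 0.2, 0, 0, 0, 1],
  [-3, 0.2, 0.2, 0, 0, 0, 1],
  [-3, 0.2, 0, 0, 0, 0, 1],
  [-3, 0.2, 0, 0, 0, 0, 1],
  [-3, 0.2, 0, 0, 0, 0, 1],
  [-3, 0.2, 0, 0, 0, 0, 1],
  [0, 0, 0, 0, 0, 0, 1],
])

```text
clock: 16.65
tool_pos: [0.5054, 0.249, 0.0497]
eef_rot: [0.033, 0.999, -0.0, -0.0]
contact_force: [-0.1, 0.3, 0.3]
opening: 0.007
finger_force: 0.0
```

Run:
```python
from h import *
st(np.array([.541,.247]),np.array([.998,-.058]),19); tilt('wrist',[.48,.25],.07); tilt('side',[.48,.25],.07)
```

```text
[0.5054 0.249  0.0497] [-0.08  0.33  0.33] H -25.7 w -0.0 ztip 85.4
wrist 4352 tilt 179.9 hdir -155.2 mid [0.452 0.252 0.018] top 0.019
side 176 tilt 179.7 hdir -24.3 mid [0.449 0.249 0.013] top 0.015
```

Flat too. I'll lift clear and check.

Emit:
step_arm([
  [0, 0, 15, 0, 0, 0, 1],
  [0, 0, 30, 0, 0, 0, 1],
  [0, 0, 40, 0, 0, 0, 1],
  [0, 0, 40, 0, 0, 0, 1],
  [0, 0, 25, 0, 0, 0, 1],
  [0, 0, 0, 0, 0, 0, 1],
  [0, 0, 0, 0, 0, 0, 1],
  [0, 0, 0, 0, 0, 0, 1],
])

```text
clock: 17.55
tool_pos: [0.5052, 0.2482, 0.1984]
eef_rot: [0.033, 0.999, -0.001, -0.001]
contact_force: [-0.7, 0.1, -0.6]
opening: 0.007
finger_force: 0.0
```

Run:
```python
from h import *
tilt('side',[.445,-.197],.065); tilt('side',[.455,.25],.065)
p=snap('side')[0]; cv2.imwrite('pics/end.png',p)
```

```text
side 913 tilt 179.7 hdir -29.3 mid [ 0.44  -0.199  0.014] top 0.015
side 191 tilt 179.7 hdir 46.2 mid [0.448 0.249 0.014] top 0.015
```

View pics/end.png

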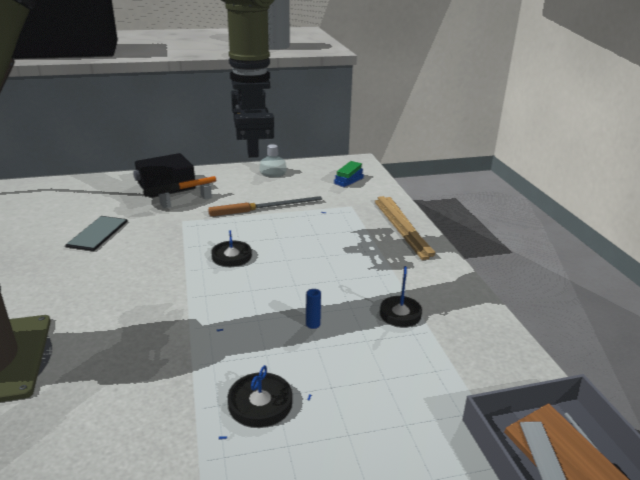

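The final side view shows the large base at (260,398) and the small one at (231,252), both upright. The third base, tube and file haven't moved, and the gripper is clear of everything.

```bash
python3 -c "
from plant import r
print(r.finish_job())"
```

```text
the job is handed in; nothing more can be done
None
```

Both fallen bases stand flat on their undersides again, tipped over by fingertip pushes on the raised edge only; the third base, tube and file were left alone, and the job was handed in at about 18 s.

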